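Empty the lock-barrel stock bin into the order tray with a scoop

TASK

Empty the stock bin: pick up the scoop by its handle, reach in under the wire guard, scoop up the six brass lock barrels and tip them gently, from low above it, into the grey tray, going back for any left behind. Use only the scoop, do not touch the barrels with the gripper, and leave the tape, the oil bottle and the padlock alone. Then stand the scoop flat on its rubber mat again and let go.

Things in the scene. Friction and masses are not known exactly. Their poses are not given: they have to be found in the camera images.
- scoop: scoop: aluminium pan, black handle, 250 g. Origin: centre of the pan's underside; x to the open nose (starts towards the robot), z up. Pan x -45 to 45, 88 wide (y); floor 1.6, walls 2.5 thick; side walls 34 high at x -45 to 0, 22 at 0 to 20, none ahead; rear wall (x -45) 36 high. From there (z 12) the handle, 97 long, rises leaning back to -x, 27 degrees from vertical
- scoop_grip (a point): middle of the handle's black grip: x -75, z 70 in the scoop's frame. The grip is a bar 20 wide (y) by 22, from 38 below this point to 32 above it along the leaning handle
- scoop_lip (a point): middle of the pan's front edge at its underside: x 45, z 0 in the scoop's frame
- bin: fixed steel stock bin, an open trough with the barrels. Origin: centre of its underside; x to its back, which is turned to the robot. Inside 240 long (x -120 to 120), 102 wide (y); walls 5 thick, inner floor at z 5. Wall tops: front (x -120) z 30, sides z 45, back z 60. The floor is level from x -120 to 85, then slopes up at 55 degrees to the back wall
- bin_rail (a point): middle of the underside of the dark steel front rail of the bin's wire guard: x -5, z 130 in the bin's frame; the rail is 6 thick (x), 20 high. The guard, five steel bars 5 thick at z 147 running along x, 27 apart, on four corner posts, covers the bin from x -8 to 125; in front of the rail the bin is open above
- tray: fixed grey open tray for the barrels. Origin: centre of its underside; 150 by 150, 45 high, walls and floor 5 thick
- mat: fixed black rubber mat on which the scoop stands, 180 (x) by 150 (y), 4 thick. Origin: centre of its underside
- barrel0: brass lock barrel, a plain cylinder 18 in diameter and 20 long, about 35 g; origin at its centre, its axis along its own x (starts lying in the bin)
- barrel1: brass lock barrel, a plain cylinder 18 in diameter and 20 long, about 35 g; origin at its centre, its axis along its own z (starts standing in the bin)
- barrel2: brass lock barrel, a plain cylinder 18 in diameter and 20 long, about 35 g; origin at its centre, its axis along its own x (starts lying in the bin)
- barrel3: brass lock barrel, a plain cylinder 18 in diameter and 20 long, about 35 g; origin at its centre, its axis along its own z (starts standing in the bin)
- barrel4: brass lock barrel, a plain cylinder 18 in diameter and 20 long, about 35 g; origin at its centre, its axis along its own x (starts lying in the bin)
- barrel5: brass lock barrel, a plain cylinder 18 in diameter and 20 long, about 35 g; origin at its centre, its axis along its own z (starts standing in the bin)
- tape: bystander: roll of tape lying flat, 80 across, 25 high; origin: centre of its underside
- oil: bystander: white oil bottle, 48 in diameter, 130 high; origin: centre of its underside
- padlock: bystander: brass padlock standing upright, 28 by 50, 75 high; origin: centre of its underside
Not all that is in view belongs to the job. There is more than one size of the scoop; the one meant has the size given above.

How it is judged:
By the outcome, as a careful person would: the job done as asked, in the order asked, and still so for the second after the job is handed in, with the robot touching nothing.
It also fails if it takes over 72 s, if anything falls off the work surface, if the arm or the gripper's body presses on something with over 40 N, if the wrist force passes 120 N, or if a joint passes its speed limit or range.

ROBOT

A 6-joint arm with a two-finger parallel gripper is mounted at the origin on the work surface. World frame = base frame: x ahead of the robot, y to its left, z up, the work surface at z = 0. Lengths are in mm, angles in rad, forces in N, time in s.
With the tool pointing down it reaches from about 325 to 875 mm from the base axis. Payload 4.4 kg.
Tool frame: the origin (TCP) lies on the centre line of the jaws, within the pads' length; the fingertips stand ahead of it and the grasp point (between the pads) lies 6 mm ahead of it (ctrl.tcp_to_tips is the z of the fingertips in the tool frame, in mm); z points along the fingers, y is the line along which they close (so a half turn about z gives the same grasp; the last joint's range is limited). The gripper opens to 85 mm and grips with 20 to 120 N. Pads are 22 mm wide; open, the fingers measure 114 mm over their backs; the gripper's body (76 mm by 85 mm) begins 54 mm behind the grasp point. The pads swing forward as they close: fully open they stand 13 mm farther back than shut.
Start: joints at [1.058, 0.207, 1.542, -0, 1.393, -0.15], TCP at [204.073, 537.57, 256.282] pointing down, gripper open.
Joint ranges: [-2.73, 2.73], [-0.86, 2.22], [0.23, 2.46], [-1.11, 4.25], [0.08, 2.63], [-2.82, 2.82]. Speed limits (rad/s): [2.79, 2.79, 3.14, 3.14, 3.14, 3.14].

INTERFACE

Orientations are given as a 3x3 rotation matrix whose columns are the frame's x, y, z axes.
In Python, from plant import ctrl, sensors, optics gives the robot as it stands. Calls block until the motion is done:
- ctrl.move_ptp(position, orientation): joint-space move of the TCP to a pose.
- ctrl.move_l(position, rot=None, vel=150, threshold=None): straight line of the TCP; rot=None keeps the orientation; vel is the mean speed in mm/s. With threshold (N) it stops when the force on the tool has changed by that much, and returns True; else False.
- ctrl.set_joints(angles): joint-space move.
- ctrl.gripper_to(opening, force=None): finger opening in mm; force is the grip in N (None keeps the last); returns when the fingers have stopped.
- ctrl.hold(seconds).
- ctrl.solve_ik(position, orientation): joint angles nearest the present ones, or None.
- sensors.read_state(): the state.
- optics.grab_frame(name): name is "scene" or "top" or "wrist"; returns (picture, depth): 400x640x3 uint8, red, green, blue; 400x640 float32, mm along the optical axis (not along the pixel's ray), 0 where there is no reading.
- optics.camera_params(name): a dict with "mtx" (3x3 intrinsics, pixels), "R" (3x3) and "t" (3): a world point X has camera coordinates R X + t; the wrist camera has in their place "T_tool_cam" (4x4, takes a point from camera to tool coordinates, whose origin is the TCP and whose axes are the flange's). Camera axes: x right, y down, z forward; pixel columns grow to the right and rows downward; lengths in mm; the calibration is good to about 2 mm. A picture is of the moment at which its call begins: read the wrist's pose just before it. camera_params takes no time and is no camera call.
A pose or a line that the arm cannot do raises ctrl.MotionError and nothing moves.
- ctrl.finish_job(): hands the job in; it is judged then, once.
The state is a dict: "t": time; "q": joint angles; "qvel": joint speeds; "tau": joint torques, N m; "eef_pos": TCP position; "eef_rot": TCP orientation; "force": force on the tool from outside, world axes, zero at the start; "wrist_torque": the same for the moment, N m; "grip_width": finger opening in mm; "grasp_force": force on a finger pad.
Only numpy, scipy, OpenCV 4.12 (cv2) and the standard library are available. Lean on these libraries where they do the work, as an engineer would, in place of code of your own. Each camera call takes 0.05 s, during which the arm holds its last target. There are 200 camera calls.

## Working session

There is one attempt and no reset: what is moved stays moved. The work goes in short steps, each a Python script; the robot and the scene stay as the last script left them, time stands still between calls to the robot, and variables do not carry over. Pictures are saved under pics/ and viewed, at most 10 in all, crops included, and the job is handed in when it is done.

```bash
ls; mkdir -p pics
python3 - <<'E'
from plant import ctrl,sensors,optics
import cv2,numpy as np
for n in ("scene","top"):
    p,d=optics.grab_frame(n); np.savez(f"{n}0.npz",p=p,d=d)
    cv2.imwrite(f"pics/{n}0.png",cv2.cvtColor(p,cv2.COLOR_RGB2BGR))
    c=optics.camera_params(n); print(n,c["mtx"].tolist(),np.round(-c["R"].T@c["t"]),c["R"].round(3).tolist(), (d>0).mean())
print(optics.camera_params("wrist")); print(ctrl.tcp_to_tips,sensors.read_state())
E
```

```text
pics
scene [[373.3904373866826, 0.0, 325.9611002320318], [0.0, 373.3904373866826, 195.33634720244933], [0.0, 0.0, 1.0]] [1145. -316. 1009.] [[0.431, 0.902, -0.01], [0.693, -0.338, -0.637], [-0.578, 0.268, -0.771]] 0.99589453125
top [[478.0263582487765, 0.0, 324.2273442034867], [0.0, 478.0263582487765, 200.42477953464638], [0.0, 0.0, 1.0]] [ 226.    4. 1278.] [[0.009, -1.0, -0.005], [-0.978, -0.008, -0.209], [0.209, 0.006, -0.978]] 0.99596875
{'mtx': array([[333.24220652,   0.        , 322.42804194],
       [  0.        , 333.24220652, 200.16878266],
       [  0.        ,   0.        ,   1.        ]]), 'T_tool_cam': array([[ 7.80936968e-04, -9.53037969e-01, -3.02849831e-01,
         7.81243582e+01],
       [ 9.99998564e-01,  1.19973741e-03, -1.19682899e-03,
         5.48583219e-02],
       [ 1.50396374e-03, -3.02848461e-01,  9.53037537e-01,
        -1.18010521e+02],
       [ 0.00000000e+00,  0.00000000e+00,  0.00000000e+00,
         1.00000000e+00]])}
25.0 {'t': 0.1, 'q': array([ 1.05746841e+00,  2.07391257e-01,  1.54284931e+00, -1.70374397e-05,
        1.39349004e+00, -1.50481159e-01]), 'qvel': array([-0.00063082, -0.00136355, -0.00309583, -0.00038981, -0.00133747,
        0.00041953]), 'tau': array([-4.07593152e-04, -3.84092009e+01, -2.92549789e+01, -2.85188498e-04,
        4.81723298e-03, -1.55902836e-05]), 'eef_pos': array([203.77263288, 536.99008339, 255.19162661]), 'eef_rot': array([[-9.34891110e-01,  3.54933151e-01, -1.03529154e-03],
       [ 3.54934530e-01,  9.34889288e-01, -1.87063277e-03],
       [ 3.03933387e-04, -2.11629867e-03, -9.99997714e-01]]), 'force': array([-0.22069599, -0.83765497, -0.06537396]), 'wrist_torque': array([-0.01799782,  0.06127381,  0.04326332]), 'grasp_force': 0.0, 'grip_width': 85.64618699448064}
```

View pics/scene0.png

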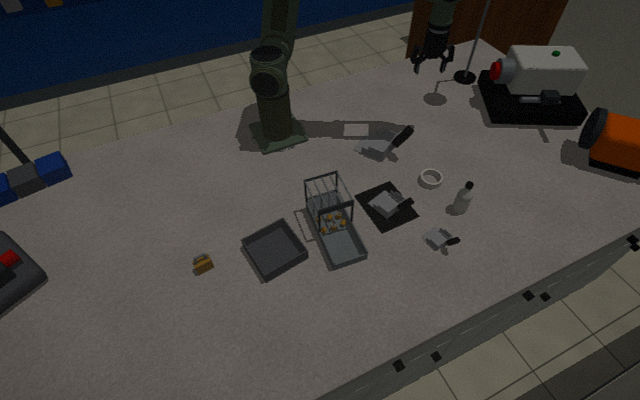

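View pics/top0.png

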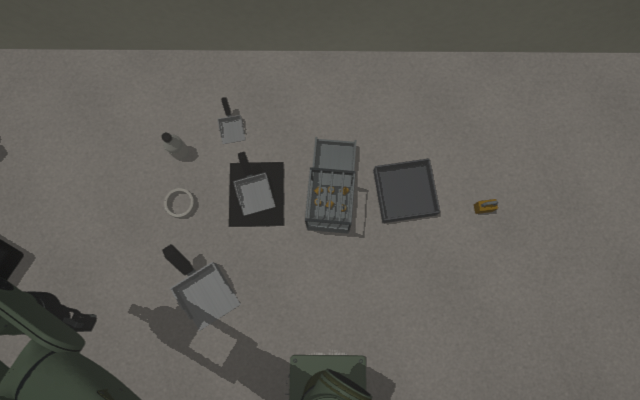

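The scene holds three scoops, by top pixel:
- (232,125): small, about 25 px wide
- (255,190): medium, on the black mat, about 33 px wide, which is about 88 mm
- (208,290): large, about 50 px wide

I choose the one on the mat. The bin is at (333,185) with its guard on the robot's side, the tray at (407,190), the tape at (180,203), the oil bottle at (170,140) and the padlock at (486,206).

```bash
cat > h.py <<'E'
from plant import ctrl,sensors,optics
import cv2,numpy as np
def cam(n,st=None):
    c=optics.camera_params(n)
    if n!="wrist": return c["mtx"],c["R"].T,-c["R"].T@c["t"]
    T=c["T_tool_cam"]; R=st["eef_rot"]
    return c["mtx"],R@T[:3,:3],st["eef_pos"]+R@T[:3,3]
def ray(C,uv,z):
    K,R,o=C; uv=np.atleast_2d(uv).astype(float)
    d=np.c_[(uv-K[:2,2])/[K[0,0],K[1,1]],np.ones(len(uv))]@R.T
    return o+d*((z-o[2])/d[:,2])[:,None]
def cloud(C,d):
    K,R,o=C; v,u=np.mgrid[:400,:640]
    P=np.stack([(u-K[0,2])/K[0,0]*d,(v-K[1,2])/K[1,1]*d,d],-1)
    return P@R.T+o
def proj(C,X):
    K,R,o=C; p=(np.atleast_2d(X)-o)@R@K.T; return p[:,:2]/p[:,2:]
def shot(name,tag):
    st=sensors.read_state(); p,d=optics.grab_frame(name)
    cv2.imwrite(f"pics/{tag}.png",cv2.cvtColor(p,cv2.COLOR_RGB2BGR))
    C=cam(name,st); np.savez(f"{tag}.npz",p=p,d=d,K=C[0],R=C[1],o=C[2]); return p,d,C
def load(tag):
    f=np.load(tag+".npz"); return f["p"],f["d"],(f["K"],f["R"],f["o"])
def down(yaw=0.): # tool down, tool x at world angle yaw
    c,s=np.cos(yaw),np.sin(yaw); return np.array([[c,s,0],[s,-c,0],[0,0,-1.]])
E
python3 - <<'E'
from h import *
p=np.load("top0.npz")["p"];d=np.load("top0.npz")["d"];C=cam("top");P=cloud(C,d)
for n,(u,v) in dict(pan=(257,195),handle=(243,157),mat=(234,170),matc=(256,194),binfl=(335,153),binbk=(330,230),rail=(322,173),traywall=(407,162),tray=(407,190),table=(290,250)).items(): print(n,P[v,u].round())
def rect(m,n):
    cs,_=cv2.findContours(m.astype(np.uint8),0,1); c=max(cs,key=cv2.contourArea); r=cv2.minAreaRect(c); print(n,r,ray(C,cv2.boxPoints(r),{"mat":4,"tray":45,"bin":45}[n])[:,:2].round().tolist())
g=p.max(2); v,u=np.mgrid[:400,:640]; print(g[170,234],g[190,407],g[250,290],g[153,335])
rect((g<45)&(abs(u-256)<45)&(abs(v-194)<50),"mat")
rect((P[...,2]>30)&(P[...,2]<60)&(abs(u-407)<42)&(abs(v-190)<45),"tray")
rect((P[...,2]>30)&(P[...,2]<60)&(abs(u-333)<35)&(abs(v-185)<60),"bin")
for x in range(400,640,60):
  for zt in (250,350):
    ok=ctrl.solve_ik([x,130,zt],down(np.pi)); print(x,zt,ok is not None,end=';')
E
```

```text
pan [511. 196.   9.]
handle [589. 220. 107.]
mat [583. 263.   3.]
matc [515. 199.   5.]
binfl [634. -16.   5.]
binbk [413.  -4.  34.]
rail [537.  18. 146.]
traywall [ 597. -209.   44.]
tray [ 530. -214.    2.]
table [363. 103.  -1.]
41 69 112 91
mat ((255.49996948242188, 188.99996948242188), (71.99998474121094, 52.99999237060547), 90.0) [[632.0, 279.0], [633.0, 131.0], [430.0, 126.0], [429.0, 269.0]]
tray ((406.9594421386719, 189.2567901611328), (57.04644775390625, 58.032840728759766), 80.53767395019531) [[586.0, -119.0], [613.0, -274.0], [460.0, -292.0], [433.0, -142.0]]
bin ((328.220703125, 226.35171508789062), (42.18710708618164, 7.308002948760986), 4.763640880584717) [[415.0, 57.0], [435.0, 55.0], [426.0, -54.0], [407.0, -53.0]]
400 250 True;400 350 True;460 250 True;460 350 True;520 250 True;520 350 True;580 250 True;580 350 True;
```

Run:
```python
from h import *
print([ctrl.solve_ik([x,0,300],down(0)) is not None for x in (560,620,680)])
ctrl.move_ptp([520,205,320],down(np.pi)); ctrl.hold(.2); shot("wrist","s1")
ctrl.move_ptp([560,165,320],down(np.pi)); ctrl.hold(.2); shot("wrist","s2")
ctrl.move_ptp([520,-20,330],down(np.pi)); ctrl.hold(.2); shot("wrist","b1")
ctrl.move_ptp([520,-200,330],down(np.pi)); ctrl.hold(.2); shot("wrist","t1")
a,b,c=[cv2.imread(f"pics/{k}.png") for k in ("s1","b1","s2")]
cv2.imwrite("pics/m.png",np.hstack([a[:,120:520],b[:,120:520]]))
```

```text
[True, True, True]
```

View pics/m.png

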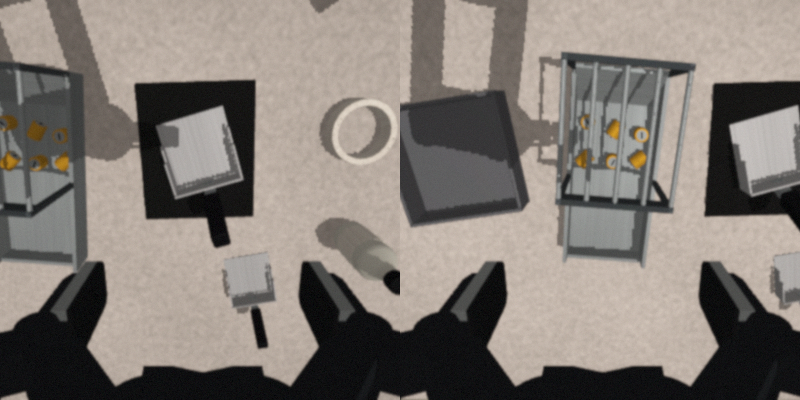

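The left half shows the scoop on the mat at crop (200,150) → full (320,150). Its handle points down and outward to (215,230), and its nose edge runs from (163,127) to (222,106). The right half shows the bin: six barrels at crop rows 120–160 under the guard, with the rail at row 200.

Run:
```python
from h import *
def tri(C1,p1,C2,p2):
    M=[];b=[]
    for (K,R,o),p in((C1,p1),(C2,p2)):
        d=R@np.linalg.inv(K)@[*p,1]; d/=np.linalg.norm(d); A=np.eye(3)-np.outer(d,d); M.append(A);b.append(A@o)
    return np.linalg.lstsq(np.vstack(M),np.hstack(b),rcond=None)[0]
res={}
for k in("s1","s2"):
    p,d,C=load(k); P=cloud(C,d); g=p.min(2)
    near=(abs(P[...,0]-530)<110)&(abs(P[...,1]-205)<62)
    m=(near&(g>70)).astype(np.uint8); m=cv2.morphologyEx(m,2,np.ones((3,3)))
    n,L,s,_=cv2.connectedComponentsWithStats(m); i=1+np.argmax(s[1:,4]); 
    c=max(cv2.findContours((L==i).astype(np.uint8),0,1)[0],key=cv2.contourArea)
    q=cv2.approxPolyDP(c,5,True)[:,0]; print(k,s[i],q.tolist()); print(ray(C,q,5)[:,:2].round().tolist())
    h=near&(P[...,2]>50)&(g<60)&(P[...,0]<640); H=P[h]; print("handle",h.sum(),H.min(0).round(),H.max(0).round())
    for z in(60,70,80,90,100):
        s_=H[abs(H[:,2]-z)<4]; print(z,len(s_),s_.mean(0).round(1) if len(s_) else '', np.ptp(s_,0).round() if len(s_) else '')
    for nm,z0,z1 in(("rearwall",36,44),):
        w=P[near&(P[...,2]>z0)&(P[...,2]<z1)&(g>60)]; print(nm,len(w),w.mean(0).round(1),w.min(0).round(),w.max(0).round())
    mm=P[near&(g<35)&(abs(P[...,2]-4)<4)]; print("mat",mm.min(0).round(),mm.max(0).round(),np.median(mm[:,2]))
for k in("b1","t1"):
    p,d,C=load(k);P=cloud(C,d)
    w=(abs(P[...,2]-42)<6)&(abs(P[...,1]+210)<105)&(abs(P[...,0]-525)<110)
    if w.sum()>50:
        r=cv2.minAreaRect(P[w][:,:2].astype(np.float32)); print(k,"tray",np.round(r[0],1),np.round(r[1]),round(r[2],1),np.median(P[w][:,2]))
    B=(abs(P[...,1])<90)&(abs(P[...,0]-540)<170)
    for nm,z0,z1 in(("side45",40,50),("guard",135,160)):
        w=P[B&(P[...,2]>z0)&(P[...,2]<z1)]; r=cv2.minAreaRect(w[:,:2].astype(np.float32)); print(k,nm,len(w),np.round(r[0],1),np.round(r[1]),round(r[2],1),np.median(w[:,2]))
    if k=="b1":
        w=B&(abs(P[...,2]-17)<14)&(p[...,0]>p[...,2]*1.6+10); n,L,s,c=cv2.connectedComponentsWithStats(w.astype(np.uint8))
        for i in range(1,n):
            if s[i,4]>8: print("barrel",c[i].round(),s[i,4],np.median(P[L==i],0).round(1))
        f=P[B&(abs(P[...,2]-5)<3)]; print("floor",f.min(0).round(),f.max(0).round(),np.median(f[:,2]))
```

```text
s1 [ 277  105   87   94 5623] [[342, 105], [277, 126], [295, 198], [363, 179]]
[[454.0, 230.0], [480.0, 148.0], [576.0, 168.0], [549.0, 260.0]]
handle 28979 [442. 143.  50.] [603. 267. 438.]
60 96 [563.2 217.   60.2] [17. 23.  8.]
70 99 [568.2 218.2  70. ] [14. 22.  8.]
80 95 [572.6 220.4  79.9] [10. 20.  8.]
90 100 [577.6 221.2  90.1] [ 8. 18.  8.]
100 181 [589.  224.7 100.8] [24. 21.  8.]
rearwall 363 [543.  210.5  39.1] [498. 159.  36.] [565. 254.  43.]
mat [425. 143.   1.] [603. 267.   8.] 4.499737361096322
s2 [ 307   72   92   96 6015] [[376, 72], [307, 93], [327, 167], [398, 147]]
[[455.0, 230.0], [480.0, 146.0], [573.0, 172.0], [546.0, 264.0]]
handle 21995 [481. 143.  50.] [603. 240. 438.]
60 89 [563.5 215.9  60. ] [22. 19.  8.]
70 99 [568.4 217.5  70.1] [22. 20.  8.]
80 99 [573.1 218.9  80. ] [12. 20.  8.]
90 109 [577.9 220.6  90.2] [11. 20.  8.]
100 215 [589.9 223.7 100.9] [25. 22.  8.]
rearwall 385 [541.7 211.8  39.1] [498. 159.  36.] [565. 255.  43.]
mat [426. 143.   1.] [603. 267.   7.] 4.4754339199909055
b1 tray [ 523.  -206.6] [150. 151.] 8.9 44.82406174053699
b1 side45 2098 [540.7  -7.4] [112. 244.] 85.5 45.308969182255936
b1 guard 6199 [479.4  -2.5] [112. 133.] 85.5 149.67445691256722
barrel [303. 121.] 43 [473.5 -42.9  25.3]
barrel [334. 129.] 162 [484.4  -4.3  21.9]
barrel [361. 134.] 95 [488.   28.3  24.9]
barrel [302. 159.] 139 [521.9 -45.   21.8]
barrel [358. 159.] 203 [521.8  27.4  21.8]
barrel [330. 159.] 62 [519.8 -10.2  24.4]
floor [370. -90.   2.] [709.  90.   8.] 5.390867451232225
t1 tray [ 522.8 -206.8] [150. 150.] 8.9 44.876201256517334
t1 side45 2788 [537.6  -7.1] [114. 250.] 85.6 44.83631545826728
t1 guard 6990 [479.2  -2.7] [113. 134.] 85.5 149.28038385660375
```

```bash
cat >> h.py <<'E'
D=np.deg2rad
BIN=np.array([537.6,-7.2]); BYAW=D(180-4.5); TRAY=np.array([522.8,-206.7]); SLIP=np.array([467.2,188.5,4.]); SYAW=D(196.7)
SGN=-1; A=D(27); UP=6.   # grasp this far above scoop_grip along handle
def binw(x,y,z): 
    c,s=np.cos(BYAW),np.sin(BYAW); return np.array([BIN[0]+c*x-s*y,BIN[1]+s*x+c*y,z])
def tool(lip,yaw,pitch=0,back=0,sgn=None,a=None):
    """TCP pose for a scoop lip position, yaw of nose, pitch (deg, nose up)"""
    sgn=SGN if sgn is None else sgn; a=A if a is None else a
    c,s=np.cos(yaw),np.sin(yaw); p=D(pitch)
    S=np.array([[c,-s,0],[s,c,0],[0,0,1]])@np.array([[np.cos(p),0,-np.sin(p)],[0,1,0],[np.sin(p),0,np.cos(p)]])
    z=np.array([np.sin(a),0,-np.cos(a)]); y=np.array([0,sgn,0.]); T=np.c_[np.cross(y,z),y,z]
    h=np.array([-np.sin(D(27)),0,np.cos(D(27))])
    g=np.array([-75,0,70])+UP*h-np.array([45,0,0])
    return np.asarray(lip)+S@(g-z*(6+back)), S@T
E
python3 - <<'E'
from h import *
print(sensors.read_state()["t"])
W=dict(pre=(SLIP,SYAW,0,90),grasp=(SLIP,SYAW,0),lift=(SLIP+[20,0,150],SYAW,5),over=(binw(-20,0,165),BYAW,0),low=(binw(-10,0,10),BYAW,-3),end=(binw(84,0,6),BYAW,-2),
 scoop=(binw(88,0,18),BYAW,20),scoop2=(binw(80,0,40),BYAW,25),out=(binw(-20,0,60),BYAW,25),up=(binw(-20,0,120),BYAW,20),tr0=(np.r_[TRAY+[20,0],100],D(185),20),tr1=(np.r_[TRAY+[15,0],45],D(185),0),tr2=(np.r_[TRAY+[15,0],30],D(185),-60))
for sgn in(1,-1):
  for a in(10,18,27):
    print(sgn,a,[ (k, None if q is None else q.round(1).tolist()) if k in("grasp","scoop2","tr2") else (k,q is not None) for k,w in W.items() for q in [ctrl.solve_ik(*tool(*w,sgn=sgn,a=D(a)))]])
E
```

```text
4.6667
1 10 [('pre', True), ('grasp', [0.2, 0.6, 1.4, -0.0, 1.3, 1.5]), ('lift', True), ('over', True), ('low', True), ('end', True), ('scoop', True), ('scoop2', [-0.1, 0.9, 1.1, -0.0, 1.8, 1.5]), ('out', True), ('up', True), ('tr0', True), ('tr1', True), ('tr2', [-0.9, 0.1, 2.1, 1.2, 0.7, -0.2])]
1 18 [('pre', True), ('grasp', [0.2, 0.7, 1.3, -0.0, 1.5, 1.5]), ('lift', True), ('over', True), ('low', True), ('end', True), ('scoop', True), ('scoop2', [-0.1, 0.9, 1.0, -0.0, 1.9, 1.5]), ('out', True), ('up', True), ('tr0', True), ('tr1', True), ('tr2', [-0.8, 0.0, 2.1, 0.9, 0.7, 0.1])]
1 27 [('pre', True), ('grasp', [0.2, 0.8, 1.1, -0.0, 1.7, 1.5]), ('lift', True), ('over', True), ('low', True), ('end', True), ('scoop', True), ('scoop2', [-0.1, 1.1, 0.9, -0.1, 2.1, 1.5]), ('out', True), ('up', True), ('tr0', True), ('tr1', True), ('tr2', [-0.7, 0.1, 2.0, 0.6, 0.8, 0.4])]
-1 10 [('pre', True), ('grasp', [0.2, 0.6, 1.4, -0.0, 1.3, -1.6]), ('lift', True), ('over', True), ('low', True), ('end', True), ('scoop', True), ('scoop2', [-0.1, 0.9, 1.1, -0.0, 1.8, -1.6]), ('out', True), ('up', True), ('tr0', True), ('tr1', True), ('tr2', None)]
-1 18 [('pre', True), ('grasp', [0.2, 0.7, 1.3, -0.0, 1.5, -1.6]), ('lift', True), ('over', True), ('low', True), ('end', True), ('scoop', True), ('scoop2', [-0.1, 0.9, 1.0, -0.0, 1.9, -1.6]), ('out', True), ('up', True), ('tr0', True), ('tr1', True), ('tr2', None)]
-1 27 [('pre', True), ('grasp', [0.2, 0.8, 1.1, -0.0, 1.7, -1.6]), ('lift', True), ('over', True), ('low', True), ('end', True), ('scoop', True), ('scoop2', [-0.1, 1.1, 0.9, -0.1, 2.1, -1.6]), ('out', True), ('up', True), ('tr0', True), ('tr1', True), ('tr2', [-0.7, 0.1, 2.0, 0.6, 0.8, -2.8])]
```

```bash
sed -i 's/^SGN=-1/SGN=1/' h.py
python3 - <<'E'
from h import *
ctrl.move_ptp(*tool(SLIP,SYAW,0,100))
print(ctrl.move_l(tool(SLIP,SYAW)[0],vel=150,threshold=15))
s=sensors.read_state(); print(s["eef_pos"].round(1),tool(SLIP,SYAW)[0].round(1),s["force"].round(1))
ctrl.gripper_to(10,110); s=sensors.read_state(); print(s["grip_width"],s["grasp_force"],s["force"].round(1))
ctrl.move_l(tool(SLIP+[0,0,60],SYAW)[0],vel=150)
P,R=tool(SLIP+[20,0,165],SYAW,0); ctrl.move_l(P,vel=200); ctrl.hold(.1)
s=sensors.read_state(); print(s["t"],s["grip_width"],s["force"].round(1),s["wrist_torque"].round(2))
shot("scene","g1"); i=cv2.imread("pics/g1.png")[130:270,280:480]; cv2.imwrite("pics/g1c.png",cv2.resize(i,None,fx=3,fy=3))
E
```

```text
False
[588.4 224.7  85.8] [587.4 224.5  84.7] [-0.1  0.8  0.3]
18.784881032705762 107.25180387496948 [ 0.8 -0.2  2.1]
10.4583 19.061115824617385 [-0.4  0.7 -3.3] [ 0.19 -0.55 -0.04]
```

View pics/g1c.png

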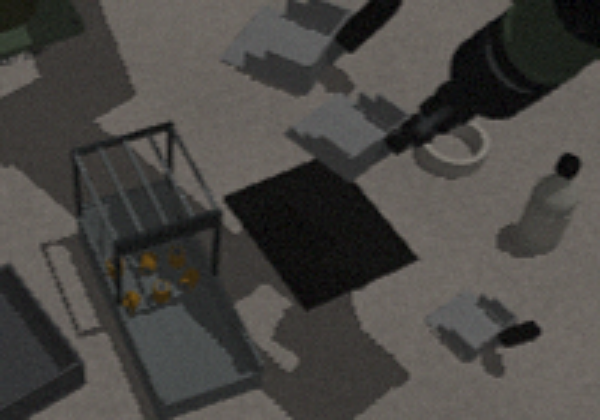

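The crop shows the scoop held level above the mat at (350,130); the bin and its barrels are untouched.

Run:
```python
from h import *
ctrl.move_ptp(*tool(binw(-25,0,170),BYAW,0)); ctrl.hold(.3)
p,d,C=shot("top","o1"); P=cloud(C,d)
c=binw(-60,0,0)
# pan floor: points near expected
S=binw; ex=np.array([np.cos(BYAW),np.sin(BYAW)]); ey=np.array([-ex[1],ex[0]])
L=(P[...,:2]-BIN)@np.c_[ex,ey]; X,Y,Z=L[...,0],L[...,1],P[...,2]
f=(abs(X+55)<20)&(abs(Y)<30)&(Z>155)&(Z<195)
co=np.linalg.lstsq(np.c_[X[f]+25,Y[f],np.ones(f.sum())],Z[f],rcond=None)[0]; print("floor n",f.sum(),"pitch,roll deg",np.rad2deg(co[:2]).round(2),"z at lip",co[2].round(1),"expect 171.6")
m=(abs(Z-(co[2]+co[0]*(X+25)+co[1]*Y))<6)&(X>-60)&(X<0)&(abs(Y)<60)
print("nose x",np.percentile(X[m],[98,100]).round(1),"y",Y[m&(X>-45)].min().round(1),Y[m&(X>-45)].max().round(1))
for y in(-35,-15,15,35):
    k=m&(abs(Y-y)<6); print(y,np.sort(X[k])[-5:].round(1))
s=sensors.read_state(); print(s["t"],s["eef_pos"]-tool(binw(-25,0,170),BYAW,0)[0],s["force"].round(1))
```

```text
floor n 0 pitch,roll deg [0. 0.] z at lip 0.0 expect 171.6
nose x [-1.4 -0. ] y 38.8 51.0
-35 []
-15 []
15 []
35 [-36.  -24.8 -13.2  -7.9]
11.8583 [-0.02964816  1.50384968  0.18816264] [-0.1  0.6 -3.8]
```

Run:
```python
from h import *
p,d,C=shot("scene","o2"); P=cloud(C,d)
ex=np.array([np.cos(BYAW),np.sin(BYAW)]); ey=np.array([-ex[1],ex[0]])
L=(P[...,:2]-BIN)@np.c_[ex,ey]; X,Y,Z=L[...,0],L[...,1],P[...,2]
near=(abs(X+70)<60)&(abs(Y)<60)&(Z>155)&(Z<215)
print(near.sum()); f=near&(abs(X+55)<25)&(abs(Y)<36)&(Z<182)
co=np.linalg.lstsq(np.c_[X[f]+25,Y[f],np.ones(f.sum())],Z[f],rcond=None)[0]; r=Z[f]-np.c_[X[f]+25,Y[f],np.ones(f.sum())]@co
print("n",f.sum(),np.rad2deg(co[:2]).round(2),co[2].round(1),r.std().round(2))
m=near&(abs(Z-(co[2]+co[0]*(X+25)+co[1]*Y))<4)
for y in(-35,-20,0,20,35):
    k=m&(abs(Y-y)<6); print(y,np.sort(X[k])[-4:].round(1))
print("y",np.sort(Y[m&(X>-45)])[[0,1,2,-3,-2,-1]].round(1))
i=cv2.imread("pics/o2.png")[130:270,240:440]; cv2.imwrite("pics/o2c.png",cv2.resize(i,None,fx=3,fy=3))
```

```text
511
n 315 [0.2  0.32] 170.3 1.61
-35 [-29.3 -27.7 -26.7 -25.7]
-20 [-28.7 -28.1 -27.1 -25. ]
0 [-29.5 -28.6 -28.2 -26.9]
20 [-31.7 -30.6 -30.1 -25.8]
35 [-30.3 -29.2 -28.8 -28.6]
y [-43.2 -42.7 -41.9  43.6  43.8  44.1]
```

View pics/o2c.png

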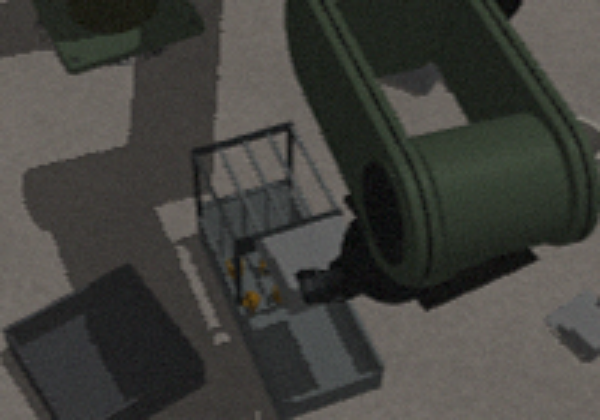

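The crop shows the scoop level in front of the rail, with its pan at (310,245) inside the bin's width. The measured lip pose matches the model within 2 mm.

```bash
cat > sc.py <<'E'
from h import *
def go(w,vel,th=None,tag=""):
    P,R=tool(*w); r=ctrl.move_l(P,rot=R,vel=vel,threshold=th); s=sensors.read_state()
    print(tag,r,round(s["t"],2),(s["eef_pos"]-P).round(1),s["force"].round(1),round(s["grip_width"],1)); return s["eef_pos"]-P
def scoop(y,xend=82):
    go((binw(-20,y,60),BYAW,-3),220,None,"in")
    e=go((binw(-12,y,0),BYAW,-3),60,8,"touch"); z=min(max(e[2],3),8)+0.3   # lip height at contact
    print("floor z",z)
    go((binw(-8,y,z),BYAW,-3),60,None,"settle")
    return z
E
python3 - <<'E'
from sc import *
y=3.5; z=scoop(y)
e=go((binw(82,y,z),BYAW,-3),110,30,"push")
shot("scene","p1"); i=cv2.imread("pics/p1.png")[150:270,280:400]; cv2.imwrite("pics/p1c.png",cv2.resize(i,None,fx=4,fy=4))
E
```

```text
in False 12.53 [ 0.4 -0.1  0.9] [ 0.6  0.5 -2.1] 18.8
touch True 13.42 [-1.   0.1  3.7] [ 0.4 -0.6  5. ] 18.4
floor z 4.0269257688075895
settle False 13.67 [ 0.3 -0.1  0.9] [1.8 0.6 2.6] 18.9
push False 14.63 [1.6 0.1 1.2] [ 4.3 -0.1  5.2] 18.8
```

View pics/p1c.png

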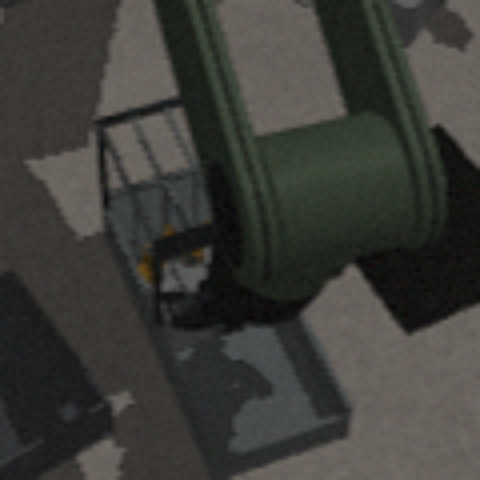

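The crop shows the scoop under the rail. Brass shows at (150,265) and (195,250), over or ahead of the pan. Next I push to the slope, curl up and withdraw.

Run:
```python
from sc import *
y=3.5; z=4
e=go((binw(90,y,z),BYAW,-2),80,25,"push2")
xl=90-abs(e[0]) ; print("lip x",xl)
go((binw(xl+1,y,z+5),BYAW,6),80,40,"curl1")
go((binw(xl+5,y,z+14),BYAW,16),80,40,"curl2")
go((binw(xl-5,y,z+30),BYAW,24),100,40,"curl3")
go((binw(-25,y,45),BYAW,24),170,40,"out")
go((binw(-30,y,110),BYAW,22),200,None,"up")
p,d,C=shot("scene","p2"); i=cv2.imread("pics/p2.png")[130:270,250:450]; cv2.imwrite("pics/p2c.png",cv2.resize(i,None,fx=4,fy=4))
```

```text
push2 False 14.93 [4.6 0.1 2.4] [9.5 2.  7.1] 18.5
lip x 85.3839443809785
curl1 False 15.32 [0.7 0.2 5. ] [ 1.6  1.4 23.3] 18.8
curl2 False 15.68 [ 2.3 -0.6  5.6] [ 5.4 -0.9 20.3] 18.9
curl3 False 15.97 [-1.4 -0.  -2. ] [-1.  -0.4  1.5] 18.7
out False 16.76 [-0.5  0.1 -0. ] [-2.9 -0.   3. ] 18.7
up False 17.26 [ 0.7 -0.1 -0.3] [-0.6 -0.5 -6.1] 18.7
```

View pics/p2c.png

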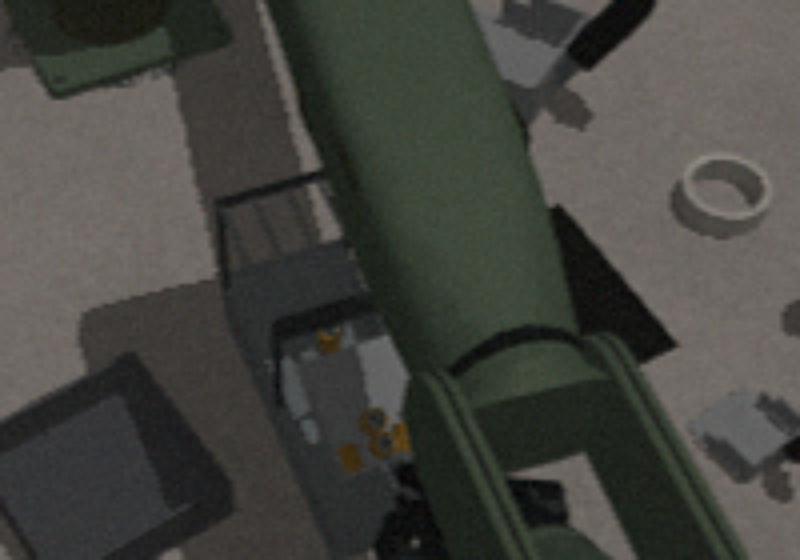

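The crop shows four barrels at the back of the pan, around (375,440), and one near (330,340) that is likely still in the bin. Tipping into the tray now.

```bash
cat >> sc.py <<'E'
def dump():
    t=lambda x,z:np.r_[TRAY+[x,0],z]
    yw=D(178)
    go((t(35,110),yw,20),200,None,"tr0")
    go((t(30,60),yw,12),150,None,"tr1")
    go((t(28,36),yw,-8),120,None,"tr2")
    go((t(25,28),yw,-25),60,None,"tr3")
    go((t(25,28),yw,-42),80,None,"tr4")
    go((t(28,32),yw,-58),100,None,"tr5"); ctrl.hold(.4)
    go((t(35,75),yw,-50),150,None,"lift")
E
python3 - <<'E'
from sc import *
dump()
go((np.r_[TRAY+[60,0],140],D(178),0),200)
p,d,C=shot("scene","d1"); p2=cv2.imread("pics/d1.png")[130:290,220:420]; cv2.imwrite("pics/d1c.png",cv2.resize(p2,None,fx=3.7,fy=3.7))
E
```

```text
tr0 False 18.4 [ 0.1  1.4 -0.6] [-0.1  0.  -4.7] 19.2
tr1 False 18.81 [-0.2  1.5  1.1] [ 0.4  0.4 -4.3] 18.8
tr2 False 19.4 [0.8 0.  0.9] [ 0.7 -0.4 -5.5] 18.6
tr3 False 20.25 [ 0.4  0.1 -0.8] [ 0.2 -0.1 -4.4] 18.5
tr4 False 20.95 [ 0.8 -0.4  0.6] [ 0.3  0.3 -2.4] 18.5
tr5 False 21.49 [ 0.8 -0.6  0.5] [ 0.  -0.  -3.1] 18.8
lift False 22.38 [-0.1  0.4 -0.4] [-0.3  0.2 -4.6] 19.1
 False 23.79 [-0.3 -0.2 -0.4] [-0.3  0.2 -3.3] 18.9
```

View pics/d1c.png

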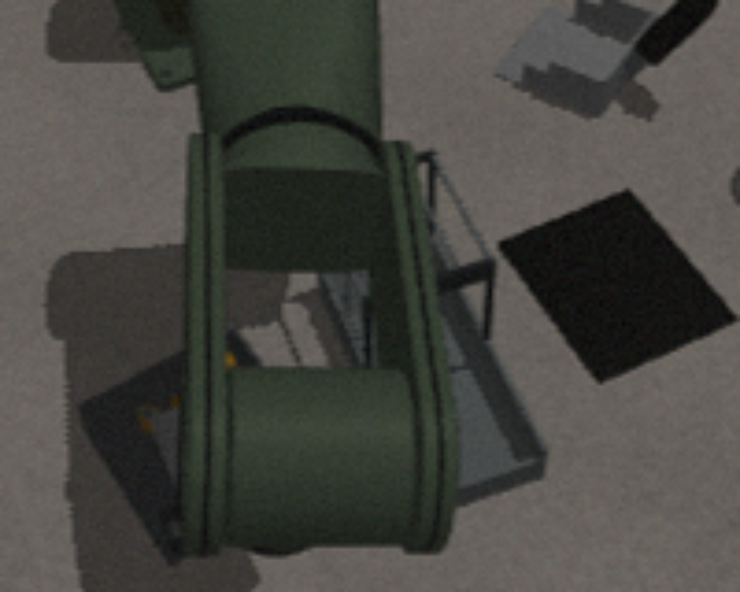

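The arm hides the tray, with brass showing only at (145,415) and (230,360). I'll move aside and count by mask.

```bash
cat >> sc.py <<'E'
def count(tag):
    ex=np.array([np.cos(BYAW),np.sin(BYAW)]); ey=np.array([-ex[1],ex[0]])
    for n in("top","scene"):
        p,d,C=shot(n,tag+n); P=cloud(C,d).astype(float); hsv=cv2.cvtColor(p,cv2.COLOR_RGB2HSV)
        m=((hsv[...,1]>110)&(hsv[...,0]>8)&(hsv[...,0]<32)&(hsv[...,2]>35)&(P[...,2]>3)&(P[...,2]<140)).astype(np.uint8)
        k,L,s,c=cv2.connectedComponentsWithStats(m)
        for i in range(1,k):
            X=np.median(P[L==i],0)
            if s[i,4]>3 and 350<X[0]<720 and -310<X[1]<150:
                b=(X[:2]-BIN)@np.c_[ex,ey]; print(n,c[i].round(),s[i,4],X.round(),"bin",b.round(1))
E
python3 - <<'E'
from sc import *
go((np.r_[600,120,190],D(185),5),350)
go((SLIP+[0,40,190],SYAW,5),300); count("c1")
t=cv2.imread("pics/c1top.png")[120:250,290:450]; s=cv2.imread("pics/c1scene.png")[160:290,230:390]
cv2.imwrite("pics/c1.png",cv2.resize(np.hstack([t,s]),(800,325)))
E
```

```text
False 24.98 [-0.  -1.4  0.1] [-0.1 -0.4 -3.1] 18.8
 False 25.77 [ 0.8 -2.   0.4] [ 0.5 -0.4 -3.4] 18.8
top [408. 194.] 11 [ 510. -210.   24.] bin [ 11.6 204.2]
top [407. 206.] 44 [ 483. -209.   23.] bin [ 38.7 205.3]
top [396. 207.] 12 [ 477. -179.   24.] bin [ 46.5 175.9]
top [324. 208.] 8 [471.  14.  25.] bin [ 68.1 -15.9]
top [417. 208.] 10 [ 475. -236.   23.] bin [ 44.2 232.6]
top [390. 215.] 33 [ 456. -163.   23.] bin [ 68.7 161.9]
scene [332. 215.] 19 [486.   9.  18.] bin [ 52.2 -11.9]
scene [280. 228.] 33 [ 460. -164.   19.] bin [ 64.6 162.2]
scene [269. 239.] 28 [ 486. -211.   20.] bin [ 35.6 207.6]
scene [277. 239.] 17 [ 493. -187.   16.] bin [ 30.7 182.6]
scene [260. 244.] 21 [ 490. -240.   18.] bin [ 29.4 235.9]
scene [271. 250.] 18 [ 525. -217.   17.] bin [ -4.4 210.4]
```

View pics/c1.png

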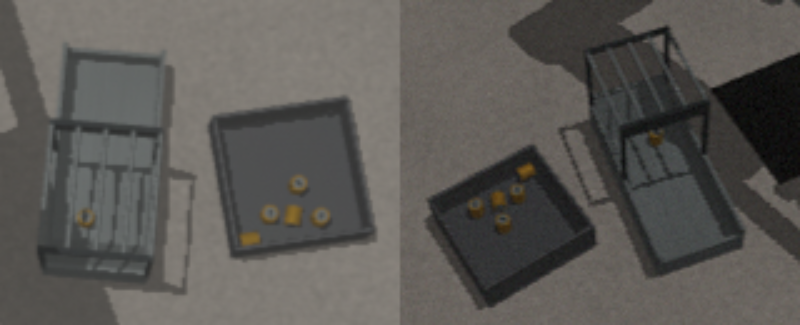

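Five barrels are in the tray, at left crop (250–320,185–240). One still stands in the bin at left crop (85,215), which is bin x≈66, y≈−14. I go back for it, running the lip up the slope.

```bash
cat >> sc.py <<'E'
def second(y):
    go((np.r_[600,120,190],D(185),5),300,None,"via")
    go((binw(-30,y,170),BYAW,0),300,None,"over")
    z=scoop(y)
    go((binw(70,y,z),BYAW,-3),160,30,"push")
    e=go((binw(89,y,z),BYAW,-2),150,35,"push2"); 
    go((binw(93,y,z+6),BYAW,2),120,45,"slope")
    go((binw(98,y,z+14),BYAW,10),120,45,"slope2")
    go((binw(97,y,z+22),BYAW,20),100,45,"curl")
    go((binw(85,y,z+32),BYAW,26),100,45,"curl3")
    go((binw(-25,y,45),BYAW,24),170,40,"out")
    go((binw(-30,y,110),BYAW,22),200,None,"up"); ctrl.hold(.1)
    print(sensors.read_state()["force"]);
E
python3 - <<'E'
from sc import *
second(-2); count("c2")
t=cv2.imread("pics/c2scene.png")[150:290,230:430]; cv2.imwrite("pics/c2.png",cv2.resize(t,None,fx=4,fy=4))
E
```

```text
via False 26.66 [ 0.2 -1.1 -1. ] [-0.5  0.7 -2.8] 18.8
over False 27.32 [-0.6  1.3  1.3] [ 0.2  0.5 -2.3] 18.5
in False 27.95 [0.6 1.5 0.8] [-0.4  0.2 -2.3] 19.5
touch False 29.11 [ 0.5 -0.   0.7] [ 0.9  0.7 -2.9] 18.5
floor z 3.3
settle False 29.36 [ 0.3 -0.   0.9] [-0.4  0.2 -3.6] 18.5
push False 29.99 [ 3.4 -0.5  3.5] [6.  0.3 4.2] 18.6
push2 True 30.2 [18.4 -2.5  8.8] [4.8 0.  3.1] 18.9
slope False 30.49 [14.7 -2.1  9. ] [26.5 -2.  18.3] 18.6
slope2 False 30.78 [ 0.8 -0.2  0.1] [1.1 0.2 1.1] 18.9
curl False 31.12 [-0.7  0.1 -0.5] [-1.5 -0.4 -0. ] 18.7
curl3 False 31.43 [-0.3  0.1 -1. ] [ 0.1  0.1 -2. ] 18.7
out False 32.23 [-0.3  0.1  0.5] [-1.2 -0.2 -3. ] 18.9
up False 32.73 [ 0.3 -0.   1.1] [-0.2 -0.1 -3.5] 18.9
[-0.03435202 -0.39167286 -2.83392435]
top [408. 195.] 14 [ 511. -211.   24.] bin [ 10.7 204.9]
top [407. 206.] 46 [ 483. -209.   23.] bin [ 38.9 205.4]
top [396. 207.] 12 [ 478. -179.   23.] bin [ 46.  175.8]
top [417. 208.] 14 [ 476. -234.   24.] bin [ 44.1 230.7]
top [390. 215.] 34 [ 456. -162.   23.] bin [ 68.8 160.9]
top [323. 214.] 8 [457.  15.  25.] bin [ 82.6 -16. ]
scene [330. 213.] 12 [473.  10.  12.] bin [ 66.  -12.5]
scene [280. 228.] 33 [ 461. -164.   20.] bin [ 63.7 161.9]
scene [268. 239.] 30 [ 485. -212.   20.] bin [ 35.9 208.3]
scene [277. 238.] 20 [ 492. -187.   17.] bin [ 31.1 182.6]
scene [260. 244.] 19 [ 489. -242.   18.] bin [ 30.1 238.2]
scene [271. 250.] 17 [ 527. -218.   18.] bin [ -5.5 211. ]
```

The lip didn't reach the floor at the modelled height, so the scoop has probably turned a little in the grip. I'll measure its pose from the pictures.

```bash
cat >> sc.py <<'E'
def pose(tag,y0,x0=-30.,z0=170.):
    go((binw(x0,y0,z0),BYAW,0),200); ctrl.hold(.2)
    p,d,C=shot("scene",tag); P=cloud(C,d)
    ex=np.array([np.cos(BYAW),np.sin(BYAW)]); ey=np.array([-ex[1],ex[0]])
    L=(P[...,:2]-BIN)@np.c_[ex,ey]; X,Y,Z=L[...,0]-x0,L[...,1]-y0,P[...,2]-z0
    near=(abs(X+45)<60)&(abs(Y)<60)&(Z>-20)&(Z<45)
    f=near&(abs(X+30)<25)&(abs(Y)<36)&(Z<15)
    for _ in range(3):
        A_=np.c_[X,Y,np.ones(len(X))] if 0 else np.stack([X,Y,np.ones_like(X)],-1)
        co=np.linalg.lstsq(A_[f],Z[f],rcond=None)[0]; r=Z-A_@co; f=f&(abs(r)<4)
    print("n",f.sum(),"pitch,roll",np.rad2deg(np.arctan(co[:2])).round(2),"lip top z",co[2].round(1),"sd",r[f].std().round(2))
    m=near&(abs(r)<4)
    for y in(-35,-20,0,20,35):
        k=m&(abs(Y-y)<6); print(y,np.sort(X[k])[-4:].round(1))
    print("y",np.sort(Y[m&(X>-20)])[[0,1,2,-3,-2,-1]].round(1))
E
python3 - <<'E'
from sc import *
pose("o3",-2)
E
```

```text
False 33.66 [-0.6  0.  -2. ] [ 0.9 -0.5 -4.2] 18.5
n 335 pitch,roll [7.53 0.01] lip top z 15.2 sd 1.42
-35 [6.  6.2 7.  8. ]
-20 [7.  7.4 7.5 8.3]
0 [5.4 6.7 8.7 9. ]
20 [7.2 7.3 9.  9.3]
35 [6.9 8.6 9.5 9.5]
y [-42.1 -42.1 -41.8  44.9  45.   45.2]
```

The fit shows a pure 7.5° nose-up turn about the grip, caused when the heel hit the floor in my first curl. I compensate by changing the tool-to-handle angle, raise the grip force and keep the heel clear in the curl.

```bash
sed -i 's/A=D(27);/A=D(19.5);/' h.py
cat >> sc.py <<'E'
def third(y):
    ctrl.gripper_to(10,120)
    go((binw(-22,y,130),BYAW,0),200,None,"over")
    z=scoop(y)
    go((binw(66,y,z),BYAW,-2.5),180,30,"push")
    go((binw(88,y,z),BYAW,-1.5),100,45,"push2")
    go((binw(90,y,z+10),BYAW,3),100,45,"slope")
    go((binw(91,y,z+22),BYAW,10),120,45,"slope2")
    go((binw(88,y,z+38),BYAW,20),120,45,"curl")
    go((binw(-25,y,55),BYAW,24),170,40,"out")
    go((binw(-30,y,110),BYAW,22),200,None,"up")
E
python3 - <<'E'
from sc import *
third(-2); count("c3")
t=cv2.imread("pics/c3scene.png")[150:290,230:430]; cv2.imwrite("pics/c3.png",cv2.resize(t,None,fx=4,fy=4))
E
```

```text
over False 34.48 [-1.2  0.2 -0.1] [ 0.3  0.  -2. ] 19.0
in False 34.92 [ 0.7 -0.2  0.7] [ 0.2 -0.1 -2.3] 18.9
touch False 36.08 [ 0.3 -0.   0.8] [-0.6 -0.1  0.5] 18.8
floor z 3.3
settle False 36.33 [ 0.3 -0.   0.3] [-0.6  0.5 -3.3] 18.7
push False 36.88 [ 0.9 -0.1  0.3] [-0.7  0.4 -2.3] 18.4
push2 False 37.24 [ 3.4 -0.6  1.4] [ 5.6 -0.1 -0.8] 18.6
slope False 37.49 [ 0.3 -0.1 -1.2] [-0.9 -0.3 -3.4] 18.8
slope2 False 37.77 [-0.8  0.1 -2.1] [-0.7  0.  -3.5] 19.0
curl False 38.09 [-0.5  0.1 -0.9] [-0.2 -0.6 -2.8] 18.9
out False 38.92 [-0.3  0.1  1.2] [-0.5 -0.1 -3.1] 18.6
up False 39.37 [ 0.7 -0.1  2.3] [-0.  -0.4 -3.7] 18.7
top [408. 195.] 14 [ 511. -210.   23.] bin [ 10.5 204.5]
top [407. 206.] 45 [ 482. -209.   21.] bin [ 39.4 205.5]
top [396. 207.] 12 [ 478. -179.   23.] bin [ 46.2 176. ]
top [417. 208.] 14 [ 475. -234.   24.] bin [ 44.4 230.6]
top [390. 215.] 31 [ 456. -163.   23.] bin [ 69.  161.6]
scene [280. 228.] 32 [ 461. -164.   20.] bin [ 64.  162.3]
scene [268. 239.] 29 [ 487. -212.   20.] bin [ 34.8 208.4]
scene [277. 238.] 20 [ 492. -186.   15.] bin [ 31.6 182. ]
scene [353. 240.] 27 [647.  -1. 100.] bin [-108.6  -15.2]
scene [260. 244.] 20 [ 489. -241.   15.] bin [ 29.7 236.5]
scene [271. 251.] 19 [ 526. -218.   18.] bin [ -4.9 211.1]
```

The sixth barrel is in the scoop (scene pixel (353,240), z≈100). Tip it into the tray, then measure the scoop's attitude again on the way back.

Run:
```python
from sc import *
dump()
go((np.r_[TRAY+[60,0],150],D(178),0),300)
pose("o4",0)
go((np.r_[600,120,190],D(185),5),400)
count("c4")
```

```text
tr0 False 40.58 [ 0.1  1.5 -0.4] [ 0.4  0.1 -3.6] 18.5
tr1 False 40.95 [-0.5  1.6  0.7] [ 0.  -0.  -2.2] 18.8
tr2 False 41.49 [1.  0.  1.3] [-0.4 -0.9 -3.1] 18.8
tr3 False 42.34 [ 0.6  0.1 -0.9] [ 0.1  0.5 -3. ] 18.5
tr4 False 43.04 [ 0.7 -0.4  0.3] [ 0.6 -0.1 -2.3] 19.1
tr5 False 43.69 [ 0.9 -0.6  0.6] [ 0.4 -0.1 -3.3] 18.9
lift False 44.6 [-0.2  0.5 -0.4] [-1.1  0.5 -3.7] 18.4
 False 45.91 [-0.7 -0.1 -0.9] [ 0.1  0.1 -3.6] 18.7
 False 47.02 [-0.  -1.3 -0.1] [-0.3 -0.7 -3.2] 19.0
n 237 pitch,roll [ 0.76 -0.56] lip top z 4.0 sd 1.38
-35 [-5.1 -3.8 -0.2  0.2]
-20 [-1.9 -1.  -1.  -0.9]
0 [-1.7 -1.1 -0.5  1.1]
20 [-1.8 -1.3 -0.   1.9]
35 [-0.9 -0.4 -0.4  1.2]
y [-38.3 -36.1 -35.6  45.5  46.   46.8]
 False 47.82 [ 0.1  2.1 -1.2] [-0.2 -0.7 -1.9] 18.9
top [407. 195.] 13 [ 511. -211.   22.] bin [ 10.3 204.8]
top [398. 200.] 19 [ 496. -184.   25.] bin [ 27.5 179.3]
top [407. 206.] 44 [ 483. -209.   22.] bin [ 39.  205.7]
top [396. 207.] 12 [ 478. -179.   24.] bin [ 46.2 176. ]
top [417. 208.] 13 [ 476. -233.   24.] bin [ 43.5 230.3]
top [390. 215.] 33 [ 456. -163.   23.] bin [ 68.8 162. ]
scene [280. 228.] 34 [ 461. -163.   20.] bin [ 64.5 161.6]
scene [269. 239.] 30 [ 484. -211.   21.] bin [ 37.  207.5]
scene [277. 241.] 34 [ 509. -191.   21.] bin [ 14.1 185.7]
scene [260. 244.] 19 [ 491. -242.   17.] bin [ 27.9 237.3]
scene [271. 250.] 19 [ 526. -218.   18.] bin [ -4.8 211.4]
```

All six are in the tray. Now stand the scoop back on its mat.

```bash
sed -i 's/A=D(19.5);/A=D(18.8);/' h.py
python3 - <<'E'
from sc import *
go((SLIP+[0,0,130],SYAW,0),300,None,"above")
go((SLIP+[0,0,18],SYAW,0),200,None,"low"); ctrl.hold(.2)
go((SLIP+[0,0,-4],SYAW,0),40,5,"touch"); ctrl.hold(.3)
print(sensors.read_state()["force"].round(1))
ctrl.gripper_to(85); s=sensors.read_state(); print(s["grip_width"],s["force"].round(1))
P=s["eef_pos"]-s["eef_rot"][:,2]*110; ctrl.move_l(P,vel=150)
ctrl.move_ptp([430,20,380],down(np.pi)); ctrl.hold(.3)
print(sensors.read_state()["t"])
shot("wrist","f1"); ctrl.hold(.1); p,d,C=shot("scene","f2"); P=cloud(C,d)
ex=np.array([np.cos(SYAW),np.sin(SYAW)]); ey=np.array([-ex[1],ex[0]]); L=(P[...,:2]-SLIP[:2])@np.c_[ex,ey]; X,Y,Z=L[...,0],L[...,1],P[...,2]
f=(abs(X+28)<22)&(abs(Y)<34)&(Z<20); A_=np.stack([X,Y,np.ones_like(X)],-1); co=np.linalg.lstsq(A_[f],Z[f],rcond=None)[0]; print("tilt deg",np.rad2deg(co[:2]).round(2),co[2].round(1),f.sum())
t=cv2.imread("pics/f1.png")[:,:]; s=cv2.imread("pics/f2.png")[150:290,230:430]
cv2.imwrite("pics/f.png",np.hstack([cv2.resize(t,(440,275)),cv2.resize(s,(360,275))]))
E
```

```text
above False 48.72 [ 1.4 -1.6  1.1] [ 1.5 -0.9 -2.8] 18.4
low False 49.42 [ 1.4 -0.4  0.9] [-0.3  0.8 -2.8] 18.9
touch True 50.12 [-0.1  0.   2.5] [ 1.  -0.6  4. ] 18.7
[ 1.4 -0.4  6. ]
85.08215719503507 [ 0.1 -0.9 -0.2]
54.9917
tilt deg [0.55 0.8 ] 4.8 176
```

View pics/f.png

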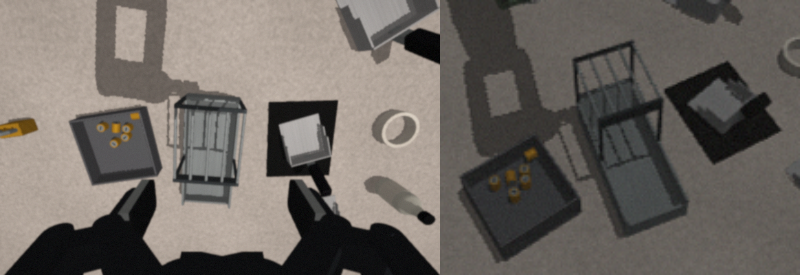

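The picture shows six barrels in the tray at (100–135,115–145), an empty bin at (208,150), and the scoop flat on its mat at (303,140) with the gripper clear. Handing in.

```bash
python3 -c "
from plant import ctrl
print(ctrl.finish_job())"
```

```text
the job is handed in; nothing more can be done
None
```

The job is handed in at about 55 s: all six barrels are in the grey tray (five on the first pass, the last on the third after the scoop turned 7.5° in the grip), the scoop stands flat on its mat released, and the bystanders were left alone.

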